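# Break open the stuck tub and hang its scoop

### The arm

A 7-joint arm with a two-finger parallel gripper is mounted at the origin on the work surface. World frame = base frame: x ahead of the robot, y to its left, z up, the work surface at z = 0. Lengths are in m, angles in rad, forces in N, time in s.
With the tool pointing down it reaches from about 0.4 to 0.9 m from the base axis. Payload 5.5 kg.
Tool frame: the origin (TCP) lies at the very end of the fingers, on their centre line; the grasp point (between the pads) lies 19 mm behind it (manip.grip_depth is the z of the grasp point in the tool frame, in m); z points along the fingers, y is the line along which they close (so a half turn about z gives the same grasp; the last joint's range is limited). The gripper opens to 85 mm and grips with 20 to 120 N. Pads are 22 mm wide; open, the fingers measure 114 mm over their backs; the gripper's body (76 mm by 85 mm) begins 54 mm behind the grasp point. The pads swing forward as they close: fully open they stand 13 mm farther back than shut.
Start: joints at [1.412, 0.501, -0.427, 1.55, 0.221, 1.138, -0.21], TCP at [0.266, -0.593, 0.231] pointing down, gripper open.
Joint ranges: [-2.88, 2.88], [-0.31, 2.03], [-1.54, 1.56], [0.2, 2.42], [-1.41, 4.55], [0.19, 2.02], [-2.57, 2.57]. Speed limits (rad/s): [2.57, 2.57, 3.14, 3.14, 3.14, 3.14, 3.14].

### API

Orientations are given as a 3x3 rotation matrix whose columns are the frame's x, y, z axes.
In Python, from rig import telemetry, cams, workorder, spotter, manip gives the robot as it stands. The module is installed in compiled form; this text tells all that it offers.
- The arm moves only by the tool play_rows, never from a script. Its argument "steps" is text: rows parted by semicolons, each of 5 numbers parted by spaces: the shift along the tool's x, y, z in mm, then the turn about the tool's z in degrees, then the gripper command: -1 is fully open, 1 is shut, values between are in proportion. A call has 1 to 5 rows; each row shifts and turns the commanded pose from where the row before left it, along the tool's axes as they then stand; what a row does not reach is not made up. A row lasts 1/12 s, in which the tool goes at most 41.7 mm and 7.16 degrees, less where a joint would pass 70% of its speed; a pose out of reach is approached as far as the arm can. A call with a gripper value outside its range is refused whole. The fingers move at their own pace and stop on an object; the grip force is fixed at half the most. Time passes only in rows, so rows that do not move let the fingers close. It gives the time, the measured TCP pose, the force, the opening and the grip force at its end, in the units of the state.
- telemetry.get_state(): the state, without advancing time (a new reading comes with each control period).
- cams.camera(name): name is "side" or "top" or "wrist"; returns a dict with "image" (420x560x3 uint8, red, green, blue), "fovy" (degrees; the focal length in pixels is half the picture's height over the tangent of half this angle, whatever the lens; pixels are square), "cx", "cy" (the principal point, pixels), "k1" (the pictures are not rectified: a ray, as slopes to the right and down, at radius r is drawn at 1 + k1 r^2 times it, then the intrinsics apply), "eye" and "orientation" of the camera in the world; the wrist camera has in their place "mount" (4x4, takes a point from camera to tool coordinates, whose origin is the TCP and whose axes are the flange's). Camera axes: x right, y up, looking along -z (the intrinsics and any distortion apply to the point x, -y, -z); pixel columns grow to the right and rows downward; lengths in m; the calibration is good to about 2 mm. A picture is of the moment at which its call begins: read the wrist's pose just before it. There is no depth.
- workorder.finish_job(): hands the job in; it is judged then, once.
Trained networks look in a picture, given as the dict that the camera call returned (one of the last four; its "shot" number tells which), for a name from the list of things; names that differ only in an ending like _2 or _b are one class to them, and where a whole thing is asked for, a point or a joint stands for the part that bears it (a point fixed in the world has none). Each returns a list of dicts, best first, with "p" (0 to 1); they miss things now and then, are a little off and sometimes report something else, mostly with a low value. They report only what shows in the picture. A call takes as long as a camera call. They do not tell look-alikes from the thing itself.
- spotter.boxes_of(picture, name): "box" ([left, top, width, height] in pixels, round what is visible of it).
- spotter.pinpoint(picture, name): "centre" ([column, row] in pixels: a listed point, or the origin of a listed thing).
The state is a dict: "time_s": time; "qpos": joint angles; "joint_vel": joint speeds; "joint_torque": joint torques, N m; "ee_pos": TCP position; "ee_rot": TCP orientation; "ft_force": force on the tool from outside, world axes, zero at the start; "torque": the same for the moment, N m; "opening": finger opening in m; "finger_force": force on a finger pad.
Only numpy, scipy, OpenCV 4.12 (cv2) and the standard library are available. Lean on these libraries where they do the work, as an engineer would, in place of code of your own. Each camera call takes 0.05 s, during which the arm holds its last target. There are 200 camera calls.

### The job

The lid of the clamped white tub is stuck: break it loose with a short hard twist counter-clockwise, turn it on until it comes off, and set it down flat in the middle of the empty cardboard tray, hub up. Then take the steel scoop from the grey bin and hang it by its own hook over the tub's rim, cup inside the tub, so that it stays there by itself. Set things down rather than dropping them, and leave the other things on the table alone.

Things in the scene. Friction and masses are not known exactly. Their poses are not given: they have to be found in the camera images.
- tub: Round white plastic tub strapped to a 150 mm square steel base plate bolted to the table: it cannot move or turn. Empty, 126 mm high to the rim; body 128 mm diameter up to 90 mm height, four steel blocks beside it 60 mm high reach 78 mm from the axis. Above the body is a neck (see tub_rim). Origin on its axis at table height, z up; any yaw.
- tub_rim (a point): Centre of the tub's mouth, on the axis at rim height, 126 mm above the table. The neck has a straight bore of 50 mm radius (floor at 16 mm height) and a 4 mm wall; outside it, on part of its circumference, ledges reach out to 60 mm radius, their tops 12 mm below the rim.
- lid: White lid on the tub, 130 mm diameter, 67 mm high: skirt and disc 33 mm high, on top a round ribbed grip hub of 56 mm diameter, 34 mm tall; 0.1 to 0.2 kg. Origin on its axis at the skirt's lower edge, z up. Closed, it is 97 mm above the tub's origin with the tub's yaw. It opens counter-clockwise seen from above, about the tub's axis, without rising (see lid_hub).
- lid_hub (a point): On the lid's axis, 55 mm above its origin, in the hub: a good grasp from above. The lid is stuck for about the first 0.2 rad (about 0.7 N m: grip the hub with 35 N or more), then stays loose and turns easily. Ledges hold it down until about 2.1 rad; it lifts straight off between 2.2 rad and a stop at about 2.8 rad. Most wrists need two or more grips.
- scoop: Steel scoop, 148 mm tall, about 0.09 kg, hanging upright by its hook on the grey bin's -x wall, cup in the bin. z up, x from hook leg to cup. Origin on the underside of the bridge that rests on a rim, in the middle of the downward-open slot, 20 mm wide (x -10 to 10). Bridge 5 mm thick, 24 mm wide. Hung on a rim it settles with the stem against the inner wall.
- scoop_grip (a point): In the scoop's black grip block, 33 mm above the scoop's origin and 8 mm to its +x: a good point to pinch from above, closing along the scoop's x. The block is 12 mm thick in x, 30 mm wide in y, and stands from 5 to 50 mm above the scoop's origin.
- scoop_bowl (a point): Middle of the scoop's cup, 33 mm to +x of the scoop's origin and 80 mm below it. The cup is 40 mm in diameter, from 65 to 98 mm below the origin, on the +x side of a flat stem (x 10 to 14 mm, 24 mm wide) that goes down 98 mm.
- scoop_hook (a point): Near the lower end of the scoop's hook leg, 12 mm to -x of the scoop's origin and 15 mm below it. The leg (x -14 to -10 mm) goes down 22 mm.
- bin: Square grey plastic bin, open at the top, 110 x 110 x 110 mm, walls 5 mm, fixed. Origin under its centre. The scoop hangs on its -x wall, cup inside the bin.
- tray: Shallow square cardboard tray, 185 x 185 mm, 25 mm high, walls and floor 4 mm, fixed. Empty. Origin under its centre, x and y along its sides.
- bottle_a: Bystander: dark blue filled bottle, 42 mm diameter, 115 mm tall. Origin at the underside. Leave it alone.
- bottle_b: Bystander: dark blue filled bottle, 42 mm diameter, 115 mm tall. Origin at the underside. Leave it alone.
- bottle_c: Bystander: white plastic bottle, 48 mm diameter, 100 mm tall. Origin at the underside. Leave it alone.
- tape_roll: Bystander: roll of brown packing tape lying flat, 100 mm diameter, 48 mm high. Origin at the underside. Leave it alone.
- putty_knife: Bystander: putty knife lying flat, about 170 mm long, 16 mm high. Origin at the underside. Leave it alone.
There are look-alikes about, which are no part of the job. Leave any green look-alike of the lid alone.

How it is judged:
By the outcome, as a careful person would: the job done as asked, in the order asked, and still so for the second after the job is handed in, with the robot touching nothing.
It also fails if it takes over 72 s, if anything falls off the work surface, if the arm or the gripper's body presses on something with over 40 N, if the wrist force passes 120 N, or if a joint passes its speed limit or range.

## Working session

There is one attempt and no reset: what is moved stays moved. The work goes in short steps, Python scripts to look and compute and a tool call to move; the robot and the scene stay as the last step left them, time stands still between calls to the robot, and variables do not carry over. Pictures are saved under pics/ and viewed, at most 10 in all, crops included, and the job is handed in when it is done.

Besides the shell and the picture viewer there is one more tool, called after "Emit:" by a JSON object that holds its "op" and its "data". play_rows: Moves the arm, as the interface text tells. Its arguments: {"type":"object","properties":{"steps":{"type":"string"}},"required":["steps"]}

```bash
mkdir -p pics; cat > h.py <<'E'
import numpy as np, cv2
from rig import telemetry, cams, workorder, spotter, manip
def shot(n):
    s=telemetry.get_state(); c=cams.camera(n)
    if n=='wrist':
        T=np.eye(4);T[:3,:3]=np.array(s['ee_rot']);T[:3,3]=s['ee_pos'];M=T@np.array(c['mount']);c['eye']=M[:3,3];c['orientation']=M[:3,:3]
    return c
def save(c,f): cv2.imwrite('pics/'+f,c['image'][:,:,::-1])
def K(c):
    f=c['image'].shape[0]/2/np.tan(np.radians(c['fovy'])/2);return f
def ray(c,p):
    f=K(c);d=np.array([(p[0]-c['cx'])/f,(p[1]-c['cy'])/f]);u=d.copy()
    for _ in range(20):u=d/(1+c['k1']*(u@u))
    return np.array(c['orientation'])@np.array([u[0],-u[1],-1])
def atz(c,p,z):
    d=ray(c,p);e=np.array(c['eye']);return e+d*(z-e[2])/d[2]
def proj(c,P):
    q=np.array(c['orientation']).T@(np.array(P)-np.array(c['eye']));u=np.array([q[0],-q[1]])/-q[2]
    return u*(1+c['k1']*(u@u))*K(c)+[c['cx'],c['cy']]
def tri(L):
    A=0;b=0
    for c,p in L:
        d=ray(c,p);d/=np.linalg.norm(d);M=np.eye(3)-np.outer(d,d);A=A+M;b=b+M@np.array(c['eye'])
    return np.linalg.solve(A,b)
E
python3 - <<'E'
from h import *
np.set_printoptions(precision=4,suppress=True)
s=telemetry.get_state();print(s,manip.grip_depth)
Z=dict(lid_hub=.152,lid=.097,tub=0,tub_rim=.126,scoop_grip=.145,scoop=.11,bin=0,tray=0)
for n in('top','side'):
    c=shot(n);save(c,n+'0.png');print(n,c['eye'],c['fovy'])
    for k,z in Z.items():
        for d in spotter.pinpoint(c,k)[:4]:
            print(n,k,round(d['p'],2),np.round(d['centre']),atz(c,d['centre'],z))
E
```

```text
{'time_s': 0.0, 'qpos': array([ 1.4122,  0.5019, -0.4268,  1.5515,  0.2208,  1.1383, -0.2103]), 'joint_vel': array([-0.0003,  0.0006,  0.0018,  0.0016, -0.0027,  0.0009, -0.0004]), 'joint_torque': array([ -0.0004, -56.9515,  -5.8165, -28.0933,   0.0106,   0.0121,
         0.    ]), 'ee_pos': array([ 0.2658, -0.5924,  0.2303]), 'ee_rot': array([[ 0.9123,  0.4095, -0.0007],
       [ 0.4095, -0.9123,  0.0018],
       [ 0.0001, -0.002 , -1.    ]]), 'ft_force': array([-0.0772,  0.4122, -0.4916]), 'torque': array([-0.0113, -0.008 , -0.0261]), 'finger_force': 0.0, 'opening': 0.08548675638762702} -0.0187
top [ 0.3709 -0.0114  1.3375] 49.4543497537731
top lid_hub 0.97 [400. 296.] [ 0.2967 -0.3102  0.152 ]
top lid_hub 0.87 [380. 222.] [ 0.4891 -0.262   0.152 ]
top lid 0.79 [377. 222.] [ 0.4938 -0.2658  0.097 ]
top lid 0.7 [393. 294.] [ 0.297  -0.3046  0.097 ]
top lid 0.64 [448. 199.] [ 0.5569 -0.4679  0.097 ]
top scoop_grip 0.79 [275. 200.] [0.5474 0.0153 0.145 ]
top scoop 0.71 [271. 204.] [0.5419 0.0261 0.11  ]
top bin 0.7 [278. 192.] [0.5937 0.0084 0.    ]
top tray 0.98 [187. 233.] [0.4718 0.2768 0.    ]
side [0.4669 0.9413 1.173 ] 49.1564107806292
side lid_hub 0.9 [286. 145.] [ 0.5034 -0.2732  0.152 ]
side lid_hub 0.87 [349. 155.] [ 0.2927 -0.2292  0.152 ]
side lid 0.92 [344. 169.] [ 0.3049 -0.2155  0.097 ]
side lid 0.89 [291. 154.] [ 0.4885 -0.2913  0.097 ]
side lid 0.31 [266. 228.] [0.5579 0.0519 0.097 ]
side tub 0.81 [285. 178.] [ 0.5109 -0.2704  0.    ]
side tub 0.54 [296. 314.] [0.4625 0.2889 0.    ]
side scoop_grip 0.62 [270. 208.] [0.5456 0.0122 0.145 ]
side scoop 0.75 [272. 219.] [0.5405 0.027  0.11  ]
side bin 0.98 [258. 236.] [0.5914 0.0055 0.    ]
side bin 0.22 [271. 210.] [ 0.5522 -0.1115  0.    ]
side tray 0.74 [296. 314.] [0.462  0.2876 0.    ]
side tray 0.34 [254. 238.] [0.6038 0.015  0.    ]
```

View pics/top0.png

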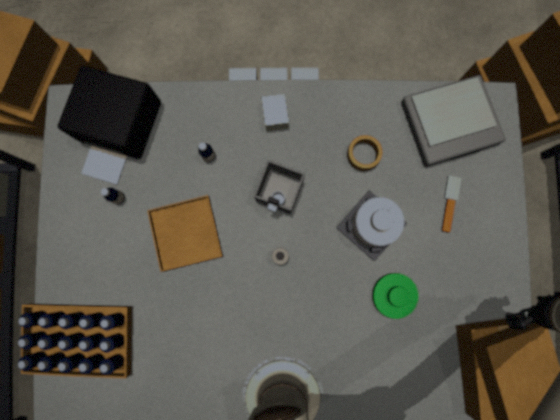

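View pics/side0.png

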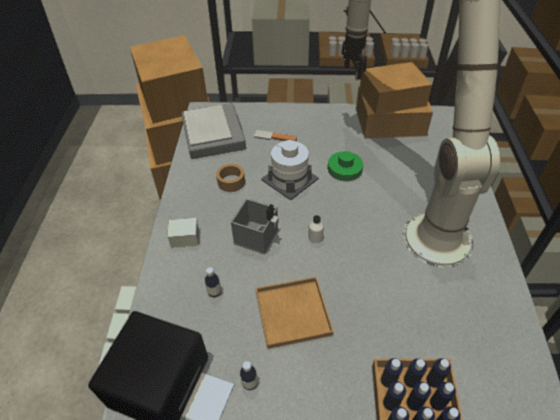

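The white lid on its square steel plate is at (378,222) in the top view and (290,155) in the side view. The green look-alike at (395,296) is off limits. The empty tray is at (187,233), not the bottle crate at (75,340). The scoop hangs on the bin at (273,203).

Emit:
{"op": "play_rows", "data": {"steps": "34 -20 0 0 -1;34 -20 0 0 -1;34 -20 0 0 -1;34 -20 0 0 -1;34 -20 0 0 -1"}}

```text
time_s: 1.32
ee_pos: [0.3811, -0.4307, 0.2315]
ee_rot: [[0.913, 0.409, 0.0], [0.409, -0.913, -0.0], [0.0, 0.0, -1.0]]
ft_force: [0.3, -0.7, 0.0]
opening: 0.0855
finger_force: 0.0
```

Emit:
{"op": "play_rows", "data": {"steps": "30 -20 0 0 -1;30 -20 0 0 -1;30 -20 0 0 -1;30 -20 0 0 -1;0 0 0 7 -1"}}

```text
time_s: 1.73
ee_pos: [0.4622, -0.3013, 0.2321]
ee_rot: [[0.952, 0.306, 0.004], [0.306, -0.952, 0.003], [0.005, -0.002, -1.0]]
ft_force: [1.0, 1.7, 0.9]
opening: 0.0853
finger_force: 0.0
```

```bash
cat > look.py <<'E'
from h import *
import sys
np.set_printoptions(precision=4,suppress=True)
s=telemetry.get_state();print(s['time_s'],s['qpos'],s['ee_pos'],'\n',np.array(s['ee_rot']),s['opening'],s['ft_force'])
def go(p):
    R=np.array(s['ee_rot']);return R.T@(np.array(p)-s['ee_pos'])*1000
E
python3 - <<'E'
from look import *
c=shot('wrist');save(c,'w1.png')
for k,z in dict(lid_hub=.152,lid=.097,tub=0).items():
    for d in spotter.pinpoint(c,k)[:3]:
        P=atz(c,d['centre'],z);print(k,d['p'],d['centre'],P,go(P))
E
```

```text
1.7333 [ 0.9794  0.3391 -0.548   1.7977  0.1948  1.0578 -0.8987] [ 0.4622 -0.3013  0.2321] 
 [[ 0.9519  0.3063  0.0037]
 [ 0.3063 -0.9519  0.0034]
 [ 0.0046 -0.0021 -1.    ]] 0.08526397291190022 [0.9725 1.7275 0.8877]
lid_hub 0.94 [260.4, 336.3] [ 0.3627 -0.3143  0.152 ] [-99.065  -17.9733  79.7314]
lid_hub 0.91 [247.9, 166.4] [ 0.4938 -0.2661  0.152 ] [ 40.5049 -23.6597  80.3818]
lid 0.89 [251.2, 154.4] [ 0.4943 -0.2629  0.097 ] [ 41.7685 -26.4667 135.3941]
lid 0.72 [260.4, 308.3] [ 0.3519 -0.3136  0.097 ] [-109.3669  -21.8082  134.6929]
```

View pics/w1.png

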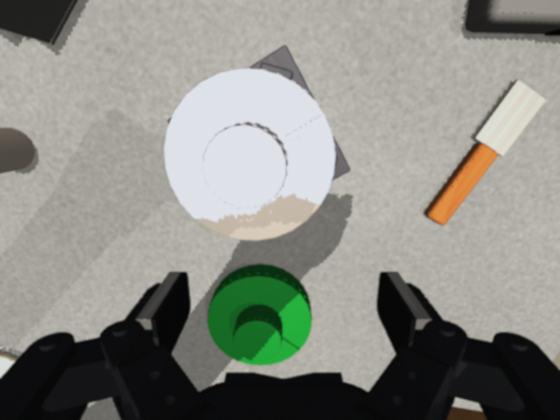

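The wrist view shows the white lid's hub at (246,166) and the green one below it at (260,336). The target hub is at (0.494, -0.266).

Emit:
{"op": "play_rows", "data": {"steps": "22 -12 0 0 -1;19 -12 0 0 -1;0 0 0 7 -1;0 0 0 7 -1;0 0 0 7 -1"}}

```text
time_s: 2.35
ee_pos: [0.4884, -0.2767, 0.2311]
ee_rot: [[0.997, -0.072, -0.001], [-0.072, -0.997, -0.0], [-0.0, 0.0, -1.0]]
ft_force: [-0.1, 0.0, -1.1]
opening: 0.0851
finger_force: 0.0
```

Emit:
{"op": "play_rows", "data": {"steps": "0 0 0 7 -1;0 0 30 7 -1;0 0 0 0 -1;0 0 0 0 -1;0 0 0 0 -1"}}

```text
time_s: 2.77
ee_pos: [0.4887, -0.2759, 0.2017]
ee_rot: [[0.953, -0.303, -0.0], [-0.303, -0.953, 0.0], [-0.0, 0.0, -1.0]]
ft_force: [0.6, -0.2, 0.0]
opening: 0.0853
finger_force: 0.0
```

```bash
python3 - <<'E'
from look import *
c=shot('wrist');
for k,z in dict(lid_hub=.152,lid=.097).items():
    for d in spotter.pinpoint(c,k)[:3]:
        P=atz(c,d['centre'],z);print(k,d['p'],d['centre'],P,go(P))
print(go([.494,-.266,.136]))
E
```

```text
2.7667 [ 0.8152  0.3749 -0.4337  1.8067  0.1839  1.0001 -1.5707] [ 0.4887 -0.2759  0.2017] 
 [[ 0.9529 -0.3032 -0.0004]
 [-0.3032 -0.9529  0.0001]
 [-0.0004  0.     -1.    ]] 0.08525682999570541 [ 0.5839 -0.2077  0.0373]
lid_hub 0.92 [259.7, 238.5] [ 0.4928 -0.262   0.152 ] [ -0.2747 -14.489   49.695 ]
lid_hub 0.6 [384.8, 353.9] [ 0.3801 -0.3192  0.152 ] [-90.3553  74.1908  49.7336]
lid 0.82 [268.8, 212.8] [ 0.4917 -0.2654  0.097 ] [ -0.3126 -10.9433 104.6951]
lid 0.77 [367.6, 322.4] [ 0.3668 -0.3174  0.097 ] [-103.5949   76.4348  104.7391]
[  2.0523 -11.0725  65.6941]
```

Emit:
{"op": "play_rows", "data": {"steps": "1 -12 0 0 -1;0 0 30 0 -1;0 0 25 0 -1;0 0 10 0 -1;0 0 0 0 -1"}}

```text
time_s: 3.33
ee_pos: [0.4923, -0.2623, 0.1342]
ee_rot: [[0.952, -0.305, -0.004], [-0.305, -0.952, 0.003], [-0.005, -0.001, -1.0]]
ft_force: [-0.6, -0.3, 0.2]
opening: 0.0855
finger_force: 0.0
```

Emit:
{"op": "play_rows", "data": {"steps": "0 0 0 0 1;0 0 0 0 1;0 0 0 0 1;0 0 0 0 1;0 0 0 0 1"}}

```text
time_s: 3.75
ee_pos: [0.4953, -0.2645, 0.1384]
ee_rot: [[0.952, -0.306, 0.003], [-0.306, -0.952, -0.002], [0.004, 0.001, -1.0]]
ft_force: [-0.5, -0.4, 5.9]
opening: 0.0545
finger_force: 63.4
```

Emit:
{"op": "play_rows", "data": {"steps": "0 0 0 0 1;0 0 0 0 1;0 0 0 0 1;0 0 0 0 1;0 0 0 0 1"}}

```text
time_s: 4.17
ee_pos: [0.4953, -0.2646, 0.1384]
ee_rot: [[0.952, -0.306, 0.003], [-0.306, -0.952, -0.002], [0.004, 0.001, -1.0]]
ft_force: [0.1, 0.9, 6.5]
opening: 0.0543
finger_force: 63.4
```

Emit:
{"op": "play_rows", "data": {"steps": "0 0 -2 0 1;0 0 0 -7 1;0 0 0 -7 1;0 0 0 -7 1;0 0 0 0 1"}}

```text
time_s: 4.58
ee_pos: [0.4942, -0.2641, 0.1388]
ee_rot: [[0.998, 0.06, 0.001], [0.06, -0.998, -0.0], [0.001, 0.0, -1.0]]
ft_force: [1.1, 1.1, -0.3]
opening: 0.0546
finger_force: 64.5
```

```bash
python3 - <<'E'
from look import *
print(s['torque'],s['finger_force'])
E
```

```text
4.5833 [ 0.8383  0.4665 -0.4988  1.859   0.2813  0.8848 -1.3065] [ 0.4942 -0.2641  0.1388] 
 [[ 0.9982  0.0596  0.0013]
 [ 0.0596 -0.9982 -0.0001]
 [ 0.0012  0.0002 -1.    ]] 0.05457726533410579 [ 1.1207  1.0561 -0.2836]
[ 0.1854 -0.2883  0.1541] 64.50628280639648
```

Emit:
{"op": "play_rows", "data": {"steps": "0 0 0 -7 1;0 0 0 -7 1;0 0 0 -7 1;0 0 0 -7 1;0 0 0 -7 1"}}

```text
time_s: 5.0
ee_pos: [0.4937, -0.2641, 0.1386]
ee_rot: [[0.785, 0.619, 0.0], [0.619, -0.785, -0.0], [-0.0, 0.0, -1.0]]
ft_force: [-0.8, -0.3, -0.6]
opening: 0.054
finger_force: 64.5
```

Emit:
{"op": "play_rows", "data": {"steps": "0 0 0 -7 1;0 0 0 -7 1;0 0 0 -7 1;0 0 0 -7 1;0 0 0 0 1"}}

```text
time_s: 5.42
ee_pos: [0.4939, -0.2639, 0.1385]
ee_rot: [[0.404, 0.915, 0.0], [0.915, -0.404, 0.0], [0.001, 0.0, -1.0]]
ft_force: [0.8, 0.6, 0.3]
opening: 0.0543
finger_force: 64.8
```

```bash
python3 - <<'E'
from look import *
print(s['torque'],s['finger_force'])
c=shot('wrist');save(c,'w2.png')
E
```

```text
5.4167 [ 1.0211  0.5301 -0.7455  1.8532  0.4414  0.9303 -0.3421] [ 0.4939 -0.2639  0.1385] 
 [[ 0.4036  0.9149  0.0005]
 [ 0.9149 -0.4036  0.0003]
 [ 0.0005  0.0003 -1.    ]] 0.054319910504514644 [0.8295 0.585  0.3186]
[ 0.136  -0.166   0.1148] 64.76077437400818
```

View pics/w2.png

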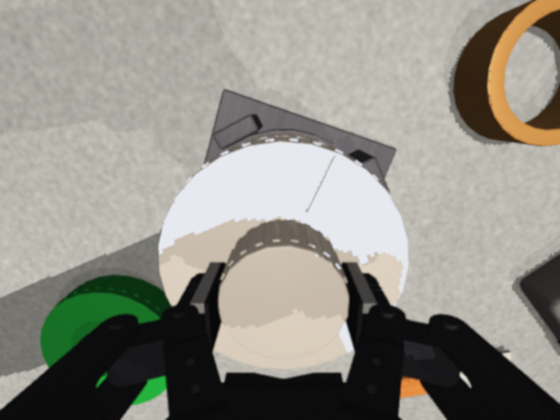

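The mark on the lid, now at (322,185), has kept its place relative to the gripper through 84° of turn. The lid is turning with the hand.

Emit:
{"op": "play_rows", "data": {"steps": "0 0 0 -7 1;0 0 0 -7 1;0 0 0 -7 1;0 0 0 -7 1;0 0 0 -7 1"}}

```text
time_s: 5.88
ee_pos: [0.4939, -0.2642, 0.1385]
ee_rot: [[-0.193, 0.981, 0.0], [0.981, 0.193, -0.001], [-0.001, 0.0, -1.0]]
ft_force: [1.4, -0.6, -0.7]
opening: 0.0541
finger_force: 64.6
```

Emit:
{"op": "play_rows", "data": {"steps": "0 0 0 -7 1;0 0 0 -7 1;0 0 0 -7 1;0 0 0 -3 1;0 0 0 0 1"}}

```text
time_s: 6.3
ee_pos: [0.4939, -0.264, 0.1385]
ee_rot: [[-0.573, 0.82, 0.0], [0.82, 0.573, 0.0], [0.0, 0.0, -1.0]]
ft_force: [0.5, -0.5, 2.5]
opening: 0.0542
finger_force: 64.9
```

Emit:
{"op": "play_rows", "data": {"steps": "0 0 -4 0 1;0 0 -4 0 1;0 0 -4 0 1;0 0 0 0 1;0 0 0 0 1"}}

```text
time_s: 6.72
ee_pos: [0.4938, -0.264, 0.1507]
ee_rot: [[-0.575, 0.818, 0.0], [0.818, 0.575, -0.001], [-0.001, -0.0, -1.0]]
ft_force: [0.2, 0.1, -1.6]
opening: 0.0542
finger_force: 64.5
```

Emit:
{"op": "play_rows", "data": {"steps": "0 0 -25 0 1;0 0 -35 0 1;0 0 -35 0 1;0 0 0 0 1;0 0 0 0 1"}}

```text
time_s: 7.13
ee_pos: [0.495, -0.2643, 0.2473]
ee_rot: [[-0.575, 0.818, 0.003], [0.818, 0.575, -0.003], [-0.004, 0.001, -1.0]]
ft_force: [-0.2, -0.2, -1.7]
opening: 0.0543
finger_force: 66.4
```

```bash
python3 - <<'E'
from look import *
for n,(u,v) in dict(top=(187,233),side=(296,314)).items():
    c=shot(n);h=cv2.cvtColor(c['image'],cv2.COLOR_RGB2HSV)
    m=((h[:,:,0]>5)&(h[:,:,0]<25)&(h[:,:,1]>90)).astype('uint8')
    m=cv2.morphologyEx(m,cv2.MORPH_CLOSE,np.ones((5,5)))
    _,L=cv2.connectedComponents(m)
    cs,_=cv2.findContours((L==L[v,u]).astype('uint8'),0,1);k=max(cs,key=cv2.contourArea)
    pts=np.array([atz(c,p[0],.025)[:2] for p in cv2.convexHull(k)],np.float32)
    print(n,cv2.minAreaRect(pts))
c=shot('top');print(np.round([s['ee_pos']],4))
for d in spotter.boxes_of(c,'lid')[:3]:print(d)
E
```

```text
7.1333 [ 1.258   0.5027 -1.0835  1.7504  0.4807  1.1791  0.6494] [ 0.495  -0.2643  0.2473] 
 [[-0.5753  0.8179  0.0034]
 [ 0.8179  0.5753 -0.0027]
 [-0.0041  0.0012 -1.    ]] 0.05428083448984389 [-0.1804 -0.1643 -1.742 ]
top ((0.47131645679473877, 0.28035080432891846), (0.18507325649261475, 0.1859750598669052), 14.047484397888184)
side ((0.47070783376693726, 0.2907463312149048), (0.18382301926612854, 0.19229784607887268), 13.85930347442627)
[[ 0.495  -0.2643  0.2473]]
{'box': [371.7, 270.6, 44.6, 47.3], 'p': 0.64}
{'box': [360.6, 192.0, 44.4, 52.0], 'p': 0.57}
```

Emit:
{"op": "play_rows", "data": {"steps": "20 13 0 0 1;33 21 0 0 1;33 21 0 0 1;33 21 0 0 1;33 21 0 0 1"}}

```text
time_s: 7.75
ee_pos: [0.4842, -0.0822, 0.2441]
ee_rot: [[-0.575, 0.818, -0.002], [0.818, 0.575, 0.001], [0.002, -0.001, -1.0]]
ft_force: [1.0, 0.5, -0.1]
opening: 0.0546
finger_force: 66.4
```

Emit:
{"op": "play_rows", "data": {"steps": "33 21 0 0 1;33 21 0 0 1;33 21 0 0 1;33 21 0 0 1;33 21 0 0 1"}}

```text
time_s: 8.17
ee_pos: [0.4751, 0.1129, 0.2443]
ee_rot: [[-0.575, 0.818, -0.002], [0.818, 0.575, -0.0], [0.001, -0.002, -1.0]]
ft_force: [0.2, 0.4, -0.8]
opening: 0.0542
finger_force: 66.4
```

Emit:
{"op": "play_rows", "data": {"steps": "33 21 0 0 1;33 21 0 0 1;33 21 0 0 1;20 13 0 0 1;0 0 0 0 1"}}

```text
time_s: 8.58
ee_pos: [0.467, 0.2595, 0.245]
ee_rot: [[-0.583, 0.812, -0.002], [0.812, 0.583, 0.004], [0.005, 0.001, -1.0]]
ft_force: [0.4, 0.3, -1.2]
opening: 0.054
finger_force: 66.4
```

```bash
python3 - <<'E'
from look import *
print(go([.4715,.281,.1]))
E
```

```text
8.5833 [ 0.3196  0.4644 -1.1221  1.8131  0.4525  1.1532 -0.3282] [0.467  0.2595 0.245 ] 
 [[-0.5834  0.8122 -0.0016]
 [ 0.8122  0.5834  0.0045]
 [ 0.0046  0.0013 -1.    ]] 0.053977515546106386 [ 0.3706  0.3081 -1.25  ]
[ 14.2015  15.9879 145.0932]
```

Emit:
{"op": "play_rows", "data": {"steps": "14 16 30 0 1;0 0 40 0 1;0 0 40 0 1;0 0 40 0 1;0 0 25 0 1"}}

```text
time_s: 9.0
ee_pos: [0.4722, 0.2708, 0.0652]
ee_rot: [[-0.576, 0.817, -0.006], [0.817, 0.576, -0.003], [0.001, -0.007, -1.0]]
ft_force: [0.6, -0.9, -1.9]
opening: 0.0542
finger_force: 66.5
```

Emit:
{"op": "play_rows", "data": {"steps": "0 0 0 0 1;0 0 0 0 1;0 0 5 0 1;0 0 5 0 1;0 0 0 0 1"}}

```text
time_s: 9.42
ee_pos: [0.4757, 0.2733, 0.0611]
ee_rot: [[-0.575, 0.818, 0.002], [0.818, 0.575, 0.0], [-0.001, 0.002, -1.0]]
ft_force: [0.9, -0.1, -2.5]
opening: 0.0546
finger_force: 66.5
```

```bash
python3 - <<'E'
from look import *
print(go([.4715,.281,.0455]))
E
```

```text
9.4167 [ 0.1044  0.7108 -0.8886  1.9184  0.7262  0.8688 -0.5528] [0.4757 0.2733 0.0611] 
 [[-0.5755  0.8178  0.0017]
 [ 0.8178  0.5755  0.0005]
 [-0.0006  0.0017 -1.    ]] 0.05461724012436489 [ 0.8528 -0.0827 -2.4874]
[ 8.7067  0.9392 15.5796]
```

Emit:
{"op": "play_rows", "data": {"steps": "8 1 6 0 1;0 0 4 0 1;0 0 2 0 1;0 0 2 0 1;0 0 0 0 1"}}

```text
time_s: 9.83
ee_pos: [0.4709, 0.2802, 0.0459]
ee_rot: [[-0.576, 0.817, -0.0], [0.817, 0.576, -0.0], [-0.0, -0.001, -1.0]]
ft_force: [-0.6, -0.2, -0.9]
opening: 0.0545
finger_force: 66.5
```

Emit:
{"op": "play_rows", "data": {"steps": "0 0 1 0 1;0 0 1 0 1;0 0 0 0 1;0 0 0 0 1;0 0 0 0 1"}}

```text
time_s: 10.25
ee_pos: [0.4712, 0.2802, 0.0454]
ee_rot: [[-0.576, 0.818, 0.001], [0.818, 0.576, -0.001], [-0.001, 0.0, -1.0]]
ft_force: [-4.0, -2.6, 10.0]
opening: 0.0542
finger_force: 67.7
```

Emit:
{"op": "play_rows", "data": {"steps": "0 0 0 0 0.3;0 0 0 0 0;0 0 0 0 -1;0 0 0 0 -1;0 0 0 0 -1"}}

```text
time_s: 10.67
ee_pos: [0.4714, 0.2804, 0.0444]
ee_rot: [[-0.576, 0.818, 0.0], [0.818, 0.576, 0.0], [-0.0, 0.0, -1.0]]
ft_force: [0.5, -0.7, -0.5]
opening: 0.0851
finger_force: 0.0
```

Emit:
{"op": "play_rows", "data": {"steps": "0 0 0 0 -1;0 0 -10 0 -1;0 0 -40 0 -1;0 0 -40 0 -1;0 0 -40 0 -1"}}

```text
time_s: 11.08
ee_pos: [0.4702, 0.2805, 0.1759]
ee_rot: [[-0.577, 0.817, -0.002], [0.817, 0.577, 0.0], [0.001, -0.001, -1.0]]
ft_force: [1.3, -1.0, 1.4]
opening: 0.0854
finger_force: 0.0
```

Emit:
{"op": "play_rows", "data": {"steps": "0 0 -40 0 -1;0 0 -40 0 -1;0 0 0 7 -1;0 0 0 7 -1;0 0 0 7 -1"}}

```text
time_s: 11.5
ee_pos: [0.4713, 0.2807, 0.256]
ee_rot: [[-0.239, 0.971, 0.002], [0.971, 0.239, 0.001], [0.0, 0.002, -1.0]]
ft_force: [0.7, -1.2, -0.3]
opening: 0.0856
finger_force: 0.0
```

```bash
python3 - <<'E'
from look import *
c=shot('top');t=cv2.resize(c['image'][150:300,140:340],None,fx=4,fy=4,interpolation=cv2.INTER_CUBIC)
cv2.imwrite('pics/t2.png',t[:,:,::-1])
for d in spotter.pinpoint(c,'lid')[:4]:print(d,atz(c,d['centre'],.004))
sd=shot('side')
for k in('scoop','scoop_grip','scoop_bowl','scoop_hook','bin'):
    for a in spotter.pinpoint(c,k)[:1]:
        for b in spotter.pinpoint(sd,k)[:1]:print(k,a,b,tri([(c,a['centre']),(sd,b['centre'])]))
E
```

```text
11.5 [ 0.2117  0.4357 -1.0238  1.7697  0.4044  1.1637 -0.6933] [0.4713 0.2807 0.256 ] 
 [[-0.2391  0.971   0.002 ]
 [ 0.971   0.2391  0.0008]
 [ 0.0002  0.0021 -1.    ]] 0.08559906457023202 [ 0.7243 -1.2123 -0.3394]
{'centre': [394.0, 294.1], 'p': 0.97} [ 0.292 -0.329  0.004]
{'centre': [185.7, 234.4], 'p': 0.95} [0.4683 0.2806 0.004 ]
scoop {'centre': [274.5, 203.2], 'p': 0.7} {'centre': [273.1, 221.3], 'p': 0.62} [0.5426 0.0172 0.0905]
scoop_grip {'centre': [275.3, 201.3], 'p': 0.74} {'centre': [270.7, 210.3], 'p': 0.49} [0.5451 0.0137 0.1367]
scoop_bowl {'centre': [275.8, 197.6], 'p': 0.59} {'centre': [318.2, 239.8], 'p': 0.7} [0.481  0.0361 0.0661]
scoop_hook {'centre': [271.0, 211.1], 'p': 0.77} {'centre': [274.8, 218.1], 'p': 0.73} [0.5272 0.0255 0.1133]
bin {'centre': [279.3, 191.5], 'p': 0.56} {'centre': [255.7, 236.7], 'p': 0.96} [ 0.5972  0.0046 -0.0051]
```

View pics/t2.png

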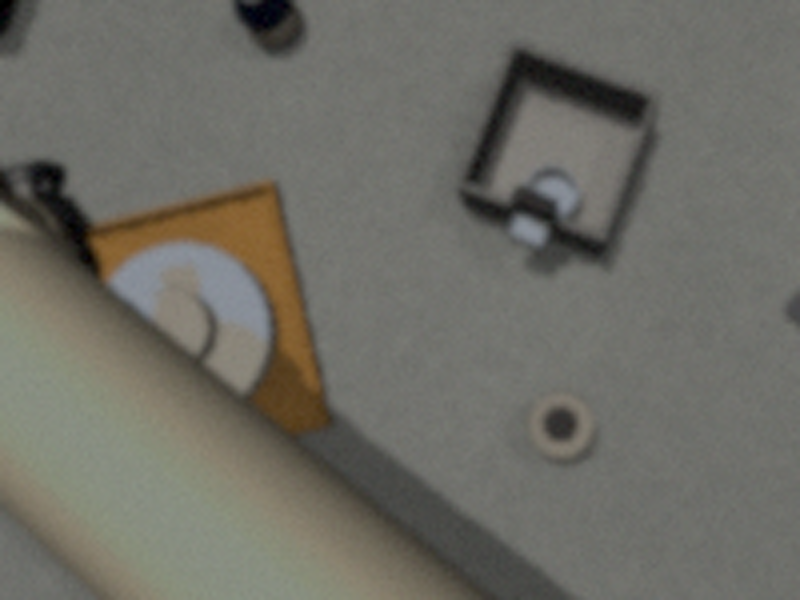

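The top crop shows the lid flat in the tray, hub up and centred. The scoop hangs on the bin's near wall at about (535,215), cup up and to the right, and the bin is turned about -20°.

Emit:
{"op": "play_rows", "data": {"steps": "0 0 0 6.7 -1;0 0 0 6.7 -1;0 0 0 6.7 -1;0 0 0 6.7 -1;0 0 0 6.7 -1"}}

```text
time_s: 12.57
ee_pos: [0.4711, 0.2805, 0.2543]
ee_rot: [[0.336, 0.942, -0.0], [0.942, -0.336, 0.0], [0.0, -0.0, -1.0]]
ft_force: [0.2, -0.2, 0.4]
opening: 0.0853
finger_force: 0.0
```

Emit:
{"op": "play_rows", "data": {"steps": "-28 16 0 0 -1;-31 18 0 0 -1;-31 18 0 0 -1;-31 18 0 0 -1;-31 18 0 0 -1"}}

```text
time_s: 12.98
ee_pos: [0.5039, 0.1064, 0.2544]
ee_rot: [[0.33, 0.944, 0.0], [0.944, -0.33, -0.0], [-0.0, 0.0, -1.0]]
ft_force: [1.8, -0.1, 0.0]
opening: 0.0853
finger_force: 0.0
```

Emit:
{"op": "play_rows", "data": {"steps": "-31 18 0 0 -1;-31 18 0 0 -1;-31 18 0 0 -1;-28 16 0 0 -1;0 0 0 0 -1"}}

```text
time_s: 13.4
ee_pos: [0.5306, -0.0384, 0.2537]
ee_rot: [[0.341, 0.94, -0.0], [0.94, -0.341, -0.003], [-0.003, 0.001, -1.0]]
ft_force: [0.3, -1.5, -0.9]
opening: 0.0853
finger_force: 0.0
```

```bash
python3 - <<'E'
from look import *
c=shot('wrist');save(c,'w3.png')
for k,z in dict(scoop=.11,scoop_grip=.143,scoop_hook=.095,bin=0,scoop_bowl=.03).items():
    for d in spotter.pinpoint(c,k)[:2]:
        P=atz(c,d['centre'],z);print(k,d['p'],d['centre'],P,go(P))
E
```

```text
13.4 [ 0.6823  0.3294 -0.8036  1.8131  0.2665  1.1108 -0.5624] [ 0.5306 -0.0384  0.2537] 
 [[ 0.3409  0.9401 -0.0005]
 [ 0.9401 -0.3409 -0.0033]
 [-0.0033  0.0007 -1.    ]] 0.08526915950052162 [ 0.2958 -1.5003 -0.8562]
scoop 0.63 [268.6, 129.6] [0.5401 0.0227 0.11  ] [ 61.2103 -11.978  143.4539]
scoop_grip 0.7 [278.8, 133.3] [0.5484 0.0188 0.143 ] [ 60.2395  -2.8204 110.463 ]
scoop_hook 0.71 [258.0, 124.4] [0.5319 0.0297 0.095 ] [ 64.9503 -22.0892 158.435 ]
bin 0.83 [325.9, 123.6] [0.5997 0.0018 0.    ] [ 62.2131  51.0162 253.4931]
scoop_bowl 0.71 [299.9, 125.5] [0.5691 0.012  0.03  ] [ 61.2755  18.8284 223.4746]
```

View pics/w3.png

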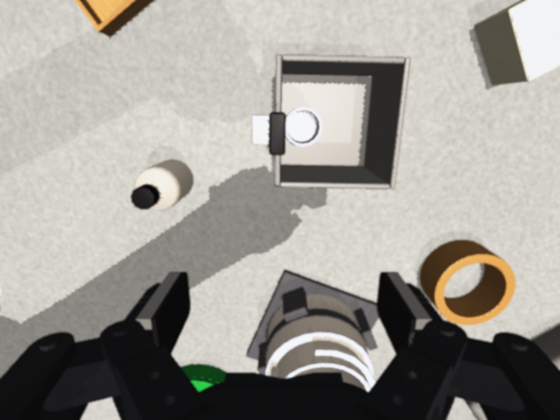

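The wrist view shows the scoop's black grip block at (278,133) on the bin's left wall, lined up with the tool axes, with the cup at (300,127). I'll move over it and descend.

Emit:
{"op": "play_rows", "data": {"steps": "30 -2 0 0 -1;30 -1 0 0 -1;0 0 40 0 -1;0 0 35 0 -1;0 0 0 0 -1"}}

```text
time_s: 14.12
ee_pos: [0.5421, 0.0293, 0.1737]
ee_rot: [[0.327, 0.945, -0.01], [0.945, -0.327, 0.0], [-0.003, -0.01, -1.0]]
ft_force: [-1.4, -0.2, -0.2]
opening: 0.0852
finger_force: 0.0
```

```bash
python3 - <<'E'
from look import *
c=shot('wrist')
for k,z in dict(scoop_grip=.143,scoop=.11).items():
    for d in spotter.pinpoint(c,k)[:2]:
        P=atz(c,d['centre'],z);print(k,d['p'],d['centre'],P,go(P))
print(go([.5484,.0188,.123]))
E
```

```text
14.1167 [ 0.5105  0.4602 -0.7742  1.8589  0.3785  0.9868 -0.7617] [0.5421 0.0293 0.1737] 
 [[ 0.3274  0.9448 -0.0102]
 [ 0.9449 -0.3274  0.0002]
 [-0.0032 -0.0097 -0.9999]] 0.08517897073302393 [-1.3942 -0.2239 -0.2317]
scoop_grip 0.97 [296.6, 259.8] [0.5474 0.0199 0.143 ] [-7.0654  8.3683 30.6306]
scoop 0.6 [284.6, 237.4] [0.5408 0.023  0.11  ] [-6.1417  1.4545 63.6967]
[-7.6736  9.896  50.6188]
```

Emit:
{"op": "play_rows", "data": {"steps": "0 0 0 0 -1;0 0 0 0 -1"}}

```text
time_s: 14.43
ee_pos: [0.5484, 0.0282, 0.1816]
ee_rot: [[0.331, 0.944, 0.004], [0.944, -0.331, -0.0], [0.001, 0.004, -1.0]]
ft_force: [-0.2, -0.6, -0.1]
opening: 0.0853
finger_force: 0.0
```

```bash
python3 - <<'E'
from look import *
print(go([.548,.0192,.123]))
c=shot('wrist')
for k,z in dict(scoop_grip=.143).items():
    for d in spotter.pinpoint(c,k)[:2]:
        P=atz(c,d['centre'],z);print(k,d['p'],d['centre'],P,go(P))
E
```

```text
14.4333 [ 0.5152  0.4516 -0.7775  1.8494  0.3763  0.9893 -0.7599] [0.5484 0.0282 0.1816] 
 [[ 0.3313  0.9435  0.0038]
 [ 0.9435 -0.3313 -0.0002]
 [ 0.001   0.0036 -1.    ]] 0.08525717935049815 [-0.2257 -0.5649 -0.1351]
[-8.694   2.4324 58.5574]
scoop_grip 0.63 [287.1, 255.1] [0.5487 0.02   0.143 ] [-7.717   2.8807 38.5599]
```

Emit:
{"op": "play_rows", "data": {"steps": "-8 3 0 0 -1;0 0 20 0 -1;0 0 20 0 -1;0 0 18 0 -1;0 0 0 0 -1"}}

```text
time_s: 14.95
ee_pos: [0.5447, 0.018, 0.1185]
ee_rot: [[0.332, 0.943, -0.005], [0.943, -0.332, -0.001], [-0.002, -0.005, -1.0]]
ft_force: [-0.2, -0.5, 0.1]
opening: 0.0853
finger_force: 0.0
```

Emit:
{"op": "play_rows", "data": {"steps": "0 0 0 0 -1;0 0 0 0 0;0 0 0 0 0.3;0 0 0 0 0.5;0 0 0 0 0.6"}}

```text
time_s: 15.37
ee_pos: [0.5477, 0.0195, 0.1223]
ee_rot: [[0.331, 0.944, 0.002], [0.944, -0.331, -0.0], [0.0, 0.002, -1.0]]
ft_force: [-0.8, 0.2, -0.7]
opening: 0.0388
finger_force: 0.0
```

Emit:
{"op": "play_rows", "data": {"steps": "0 0 0 0 1;0 0 0 0 1;0 0 0 0 1;0 0 0 0 1;0 0 0 0 1"}}

```text
time_s: 15.78
ee_pos: [0.5474, 0.0195, 0.1218]
ee_rot: [[0.331, 0.944, 0.001], [0.944, -0.331, -0.0], [-0.0, 0.001, -1.0]]
ft_force: [-0.2, -1.0, 6.1]
opening: 0.0118
finger_force: 58.7
```

Emit:
{"op": "play_rows", "data": {"steps": "0 0 -15 0 1;0 0 -35 0 1;0 0 -35 0 1;0 0 -35 0 1;0 0 -35 0 1"}}

```text
time_s: 16.2
ee_pos: [0.5464, 0.0196, 0.2773]
ee_rot: [[0.331, 0.944, -0.001], [0.944, -0.331, 0.0], [0.0, -0.001, -1.0]]
ft_force: [0.6, -0.1, -1.2]
opening: 0.011
finger_force: 60.8
```

Emit:
{"op": "play_rows", "data": {"steps": "0 0 0 0 1;-20 0 0 0 1;-33 0 0 0 1;-33 0 0 0 1;-33 0 0 0 1"}}

```text
time_s: 16.62
ee_pos: [0.5067, -0.0935, 0.2757]
ee_rot: [[0.33, 0.944, -0.001], [0.944, -0.33, 0.0], [-0.0, -0.001, -1.0]]
ft_force: [-0.4, -0.8, -0.6]
opening: 0.0113
finger_force: 60.8
```

Emit:
{"op": "play_rows", "data": {"steps": "-33 0 0 0 1;-33 0 0 0 1;-30 0 0 0 1;-20 0 0 0 1;0 0 0 0 1"}}

```text
time_s: 17.03
ee_pos: [0.4665, -0.2079, 0.2752]
ee_rot: [[0.339, 0.941, -0.002], [0.941, -0.339, -0.002], [-0.002, -0.002, -1.0]]
ft_force: [-0.1, -0.9, -0.7]
opening: 0.0111
finger_force: 60.8
```

```bash
python3 - <<'E'
from look import *
print(go([.4504,-.2488,.277]))
c=shot('wrist');save(c,'w4.png')
for n in('wrist','top','side'):
  c=shot(n)
  for k,z in dict(tub_rim=.126).items():
    for d in spotter.pinpoint(c,k)[:2]:
        P=atz(c,d['centre'],z);print(n,k,d['p'],d['centre'],P)
E
```

```text
17.0333 [ 1.0099  0.2465 -0.7483  1.8355  0.1868  1.1326 -0.149 ] [ 0.4665 -0.2079  0.2752] 
 [[ 0.3386  0.9409 -0.0025]
 [ 0.9409 -0.3386 -0.0016]
 [-0.0023 -0.0018 -1.    ]] 0.0111227223687652 [-0.0935 -0.8586 -0.7153]
[-43.9734  -1.3087  -1.7079]
wrist tub_rim 0.83 [330.1, 244.9] [ 0.4948 -0.266   0.126 ]
wrist tub_rim 0.72 [472.7, 139.9] [ 0.6437 -0.2123  0.126 ]
side tub_rim 0.89 [287.9, 151.3] [ 0.4986 -0.2715  0.126 ]
```

View pics/w4.png

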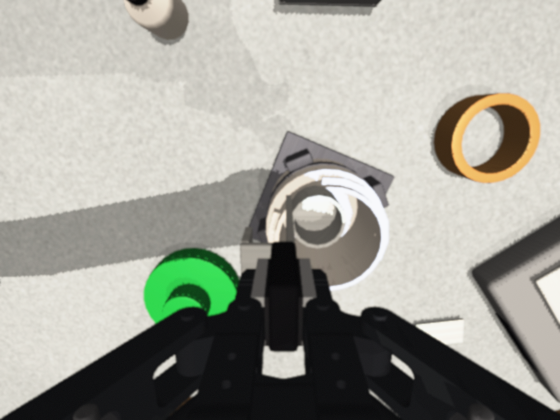

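The wrist view shows the open tub mouth at (330,240), with the scoop gripped and its cup at (317,215) from above.

Emit:
{"op": "play_rows", "data": {"steps": "-25 -1 0 0 1;-20 0 0 0 1;0 0 0 0 1;0 0 0 0 1;0 0 0 0 1"}}

```text
time_s: 17.8
ee_pos: [0.4539, -0.2432, 0.2763]
ee_rot: [[0.33, 0.944, 0.0], [0.944, -0.33, 0.001], [0.001, 0.0, -1.0]]
ft_force: [-0.3, 0.9, -0.7]
opening: 0.011
finger_force: 60.9
```

```bash
python3 - <<'E'
from look import *
R=np.array(s['ee_rot']);sx=R[:,1];C=np.array([.494,-.265])
T=C-.046*sx[:2];print('to go',go([T[0],T[1],.138]))
O=s['ee_pos']-.008*sx;O[2]-=.012
c=shot('wrist')
for k,q in dict(scoop_bowl=(.033,-.08),scoop_hook=(-.012,-.015),scoop_grip=(.008,.033)).items():
    P=O+sx*q[0];P[2]+=q[1]
    for d in spotter.pinpoint(c,k)[:2]:
        Q=atz(c,d['centre'],P[2]);print(k,d['p'],d['centre'],proj(c,P),'obs-exp tool mm',R.T@(Q-P)*1000)
for d in spotter.pinpoint(c,'tub_rim')[:1]:print(d,atz(c,d['centre'],.126))
E
```

```text
17.8 [ 1.0675  0.2497 -0.7305  1.8263  0.1822  1.1339 -0.0612] [ 0.4539 -0.2432  0.2763] 
 [[ 0.3298  0.944   0.0004]
 [ 0.944  -0.3298  0.0006]
 [ 0.0007  0.0002 -1.    ]] 0.011015903218374404 [-0.2878  0.8948 -0.672 ]
to go [ -7.4695  -0.9782 138.3335]
scoop_bowl 0.67 [317.4, 215.4] [315.3007 216.139 ] obs-exp tool mm [0.5916 1.5823 0.0007]
scoop_hook 0.98 [249.1, 252.8] [247.3202 251.3737] obs-exp tool mm [-0.8887  0.9883 -0.0005]
scoop_grip 0.9 [284.7, 298.1] [282.1143 297.4663] obs-exp tool mm [-0.3125  1.1124 -0.    ]
```

Emit:
{"op": "play_rows", "data": {"steps": "-7.5 -2 0 0 1;0 0 30 0 1;0 0 30 0 1;0 0 25 0 1;0 0 20 0 1"}}

```text
time_s: 18.47
ee_pos: [0.4478, -0.251, 0.1694]
ee_rot: [[0.331, 0.943, -0.002], [0.944, -0.331, 0.001], [0.0, -0.002, -1.0]]
ft_force: [0.1, 0.0, -0.7]
opening: 0.0116
finger_force: 60.9
```

Emit:
{"op": "play_rows", "data": {"steps": "0 0 0 0 1;0 0 0 0 1;0 0 0 0 1;0 0 0 0 1"}}

```text
time_s: 18.8
ee_pos: [0.4501, -0.2513, 0.173]
ee_rot: [[0.331, 0.944, 0.002], [0.944, -0.331, -0.002], [-0.001, 0.003, -1.0]]
ft_force: [-0.3, 0.3, -0.2]
opening: 0.0113
finger_force: 60.9
```

```bash
python3 - <<'E'
from look import *
R=np.array(s['ee_rot']);sx=R[:,1];C=np.array([.494,-.265])
T=C-.0475*sx[:2];print('to go',go([T[0],T[1],.138]))
c=shot('wrist');save(c,'w5.png')
E
```

```text
18.8 [ 1.0235  0.3759 -0.6829  1.9373  0.2949  0.9258 -0.1417] [ 0.4501 -0.2513  0.173 ] 
 [[ 0.3311  0.9436  0.0023]
 [ 0.9436 -0.3311 -0.0016]
 [-0.0007  0.0027 -1.    ]] 0.011287361147930613 [-0.278   0.2688 -0.2001]
to go [ 1.6727 -1.67   34.9806]
```

View pics/w5.png

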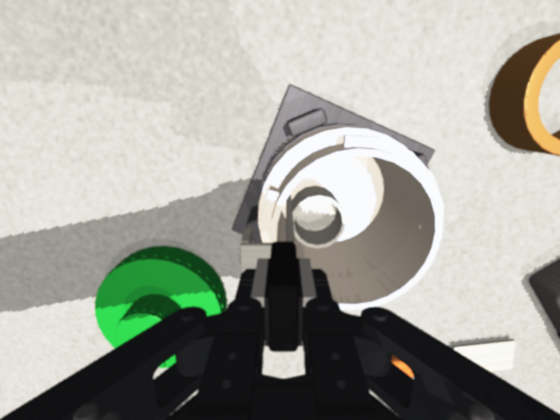

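The cup is in the mouth at (318,215), the stem at (290,215) is inside the wall, and the hook at (258,255) is outside it. I'll descend slowly.

Emit:
{"op": "play_rows", "data": {"steps": "1.5 -1 0 0 1;0 0 8 0 1;0 0 8 0 1;0 0 0 0 1;0 0 0 0 1"}}

```text
time_s: 19.27
ee_pos: [0.4478, -0.2486, 0.1544]
ee_rot: [[0.331, 0.944, -0.002], [0.944, -0.331, 0.001], [0.001, -0.002, -1.0]]
ft_force: [0.2, -0.3, -1.5]
opening: 0.0115
finger_force: 60.9
```

Emit:
{"op": "play_rows", "data": {"steps": "0 0 5 0 1;0 0 5 0 1;0 0 4 0 1;0 0 0 0 1;0 0 0 0 1"}}

```text
time_s: 19.68
ee_pos: [0.4484, -0.2488, 0.1409]
ee_rot: [[0.331, 0.944, -0.001], [0.944, -0.331, 0.001], [0.0, -0.001, -1.0]]
ft_force: [0.5, 0.1, -0.0]
opening: 0.0114
finger_force: 60.9
```

Emit:
{"op": "play_rows", "data": {"steps": "0 0 1.5 0 1;0 0 1.5 0 1;0 0 1 0 1;0 0 0 0 1;0 0 0 0 1"}}

```text
time_s: 20.1
ee_pos: [0.4487, -0.2491, 0.1377]
ee_rot: [[0.331, 0.944, 0.0], [0.944, -0.331, -0.0], [-0.0, 0.0, -1.0]]
ft_force: [-0.9, 0.2, 3.8]
opening: 0.0114
finger_force: 61.4
```

Emit:
{"op": "play_rows", "data": {"steps": "0 0 0 0 0.7;0 0 0 0 0.6;0 0 0 0 0.5;0 0 0 0 0.3;0 0 0 0 0"}}

```text
time_s: 20.52
ee_pos: [0.4486, -0.249, 0.1372]
ee_rot: [[0.331, 0.944, -0.0], [0.944, -0.331, 0.0], [0.0, -0.0, -1.0]]
ft_force: [0.4, -0.4, 0.3]
opening: 0.0407
finger_force: 0.0
```

Emit:
{"op": "play_rows", "data": {"steps": "0 0 0 0 0;0 0 -8 0 0;0 0 -15 0 0;0 0 -30 0 0;0 0 -30 0 0"}}

```text
time_s: 20.93
ee_pos: [0.4478, -0.2483, 0.2209]
ee_rot: [[0.33, 0.944, -0.002], [0.944, -0.33, 0.002], [0.001, -0.002, -1.0]]
ft_force: [1.2, -0.4, 0.2]
opening: 0.0424
finger_force: 0.0
```

Emit:
{"op": "play_rows", "data": {"steps": "0 0 -35 0 0;0 0 -20 0 0;0 0 0 0 0;0 0 0 0 0;0 0 0 0 0"}}

```text
time_s: 21.35
ee_pos: [0.448, -0.2489, 0.2749]
ee_rot: [[0.331, 0.944, -0.001], [0.944, -0.331, 0.0], [-0.0, -0.001, -1.0]]
ft_force: [-0.3, -0.4, -1.4]
opening: 0.0425
finger_force: 0.0
```

```bash
python3 - <<'E'
from look import *
c=shot('wrist');a=c['image'][60:360,100:500]
d=shot('side');b=cv2.resize(d['image'][130:350,220:370],None,fx=2,fy=2,interpolation=cv2.INTER_CUBIC)
o=np.zeros((440,700,3),np.uint8);o[:300,:400]=a;o[:,400:]=b
cv2.imwrite('pics/f.png',o[:,:,::-1])
print(s['ft_force'])
for k in('scoop','scoop_grip','scoop_bowl'):print(k,spotter.pinpoint(c,k)[:1],spotter.pinpoint(d,k)[:1])
E
```

```text
21.35 [ 1.0845  0.2467 -0.7317  1.8331  0.1816  1.1306 -0.0477] [ 0.448  -0.2489  0.2749] 
 [[ 0.3311  0.9436 -0.0009]
 [ 0.9436 -0.3311  0.0001]
 [-0.0002 -0.0009 -1.    ]] 0.04248968520452243 [-0.3098 -0.3877 -1.374 ]
[-0.3098 -0.3877 -1.374 ]
scoop [{'centre': [275.6, 196.4], 'p': 0.89}] [{'centre': [306.6, 157.0], 'p': 0.52}]
scoop_grip [{'centre': [286.8, 209.7], 'p': 0.66}] [{'centre': [303.1, 146.9], 'p': 0.63}]
scoop_bowl [{'centre': [302.2, 178.7], 'p': 0.57}] []
```

View pics/f.png

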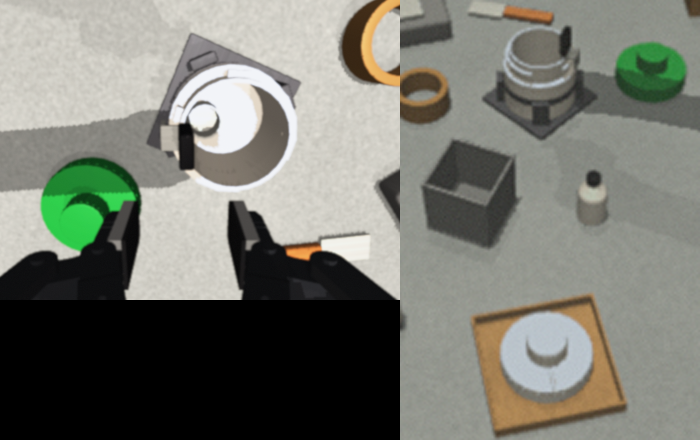

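The composite shows the scoop hanging on the tub rim at (185,145), cup inside. The lid sits flat and centred in the tray with its hub up at (547,345), and the bystanders are where they were.

```bash
python3 -c "
from h import *
print(workorder.finish_job())"
```

```text
the job is handed in; nothing more can be done
None
```

The job is handed in at about 21 s of robot time: the lid lies flat, hub up, in the middle of the tray, and the scoop hangs by its hook on the tub's rim with its cup inside.

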